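# Set up a three-point support for sanding a board

### The job

Get the single brown board that lies beside the blocks ready for sanding: first slide the loose wide wooden block along the bench to stand halfway between the two end blocks that are fixed to the bench, in line with them and square to them, its longer side running from one to the other as it roughly does now. Then lay the board across all three blocks, centred on them, without dropping it. Leave the other things on the bench where they are.

Things in the scene. Friction and masses are not known exactly. Their poses are not given: they have to be found in the camera images.
- stand: The two end blocks, pale wood, alike, fixed to the bench by steel angle brackets on their outer sides (the brackets reach 26 mm out, low). Each is 89 mm long (x), 38 mm wide (y) and 64 mm high. Origin: on the bench, half-way between them; y runs from one to the other, z up; the blocks' centres lie at y = +121 and -121 mm, x = 0, so the clear gap between them is 204 mm. This origin is the place where the loose block belongs.
- bearer_center (a point): The loose block: plain pale wood, 89 mm (its x) by 110 mm (its y) by 64 mm high, about 0.3 kg, too wide to grasp. It stands flat on the bench before the gap, on the robot's side, and slides when pushed. Point: its centre, 32 mm above its underside. In place its x and y axes are parallel to those of the end blocks, so that its 110 mm side spans part of the gap, leaving 47 mm free on each side.
- board_center (a point): The board to be sanded: brown wood, 320 mm long (its x), 58 mm wide (its y), 25 mm thick, about 0.3 kg, lying flat on the bench to the left or right of the blocks. Point: its centre, 12.5 mm above its underside. Laid across the blocks, its long axis runs along the end blocks' y and its centre is 76.5 mm above the bench, over the origin of the end blocks.
- sander: Bystander: palm sander, orange with black base, 112 mm square, 136 mm high, loose, on the side opposite the board. Origin: centre of its underside.
- sponge: Bystander: sanding block, 72 by 102 by 26 mm, cork on rubber, loose, behind the end blocks. Origin: centre of its underside.
- tape: Bystander: black tape measure, 80 by 40 by 63 mm, loose, behind the stand towards +y. Origin: centre of its underside.
- offcut: Bystander: small pale wood offcut, 60 by 38 by 45 mm, loose, behind the stand towards -y. Origin: centre of its underside.
- glue: Bystander: yellow glue bottle, 54 mm across, 120 mm high, loose, near the robot, to its left or right. Origin: centre of its underside.
- tin: Bystander: open steel tin, 70 mm across at the rim, 60 mm high, loose, near the robot, on the side opposite the glue bottle. Origin: centre of its underside.
Things that resemble listed ones, but are neither listed nor needed, are in the scene too. Leave any blue look-alike of the part that bears bearer_center alone.

How it is judged:
On the way:
1. the loose block stands flat halfway between the end blocks, in line and square, board not yet on it (x of bearer_center in the frame of stand between -0.012 and 0.012 m and y of bearer_center in the frame of stand between -0.01 and 0.01 m and angle between the y axis of bearer_center and the y axis of stand, either way round below 0.1 rad and height (world z) of bearer_center below 0.036 m and height (world z) of board_center below 0.05 m), for 0.2 s.
At the end, for the whole second after the job is handed in: Loose block flat on the bench, within 10 mm of halfway between the end blocks, 12 mm of in line with them, square within 0.10 rad; board flat and at rest across all three, its centre within 15 mm of the middle both ways, its length along their line within 0.10 rad (x of bearer_center in the frame of stand between -0.012 and 0.012 m and y of bearer_center in the frame of stand between -0.01 and 0.01 m and angle between the y axis of bearer_center and the y axis of stand, either way round below 0.1 rad and height (world z) of bearer_center below 0.036 m and x of board_center in the frame of stand between -0.015 and 0.015 m and y of board_center in the frame of stand between -0.015 and 0.015 m and angle between the x axis of board_center and the y axis of stand, either way round below 0.1 rad and height (world z) of board_center between 0.073 and 0.081 m and angle between board_center's own z axis and vertical below 0.05 rad and linear speed of board below 0.01 m/s); the robot touches nothing.
It fails at once if the board is dropped (falls untouched faster than 0.7 m/s, about 25 mm) (linear speed of board above 0.7 m/s and contact force between the fingers and board below 0.05 N).
It fails at once if a bystander is moved more than 30 mm (distance of any of sander, sponge, tape, offcut, glue, tin from where it was at the start of the episode above 0.03 m).
It also fails if it takes over 72 s, if anything falls off the work surface, if the arm or the gripper's body presses on something with over 40 N, if the wrist force passes 120 N, or if a joint passes its speed limit or range.

### The arm

A 6-joint arm with a two-finger parallel gripper is mounted at the origin on the work surface. World frame = base frame: x ahead of the robot, y to its left, z up, the work surface at z = 0. Lengths are in m, angles in rad, forces in N, time in s.
With the tool pointing down it reaches from about 0.225 to 0.725 m from the base axis. Payload 3.1 kg.
Tool frame: the origin (TCP) lies between the finger pads; the fingertips stand 17 mm ahead of it and the grasp point (between the pads) lies 2 mm behind it; z points along the fingers, y is the line along which they close (so a half turn about z gives the same grasp; the last joint's range is limited). The gripper opens to 85 mm and grips with 20 to 120 N. Pads are 22 mm wide; open, the fingers measure 114 mm over their backs; the gripper's body (76 mm by 85 mm) begins 54 mm behind the grasp point. The pads swing forward as they close: fully open they stand 13 mm farther back than shut.
Start: joints at [1.214, 0.048, 0.099, 1.622, 0, 1.443], TCP at [0.119, 0.511, 0.223] pointing down, gripper open.
Joint ranges: [-2.91, 2.91], [-0.99, 1.94], [-1.21, 1.42], [-2.12, 2.29], [-1.49, 1.47], [-3.14, 3.14]. Speed limits (rad/s): [2.79, 2.79, 3.14, 3.14, 3.14, 3.14].

### API

Orientations are given as [roll, pitch, yaw] about the fixed x, y, z axes, in that order (R = Rz(yaw) Ry(pitch) Rx(roll)).
In Python, from station import manip gives the robot as it stands.
- The arm moves only by the tool carry_out, never from a script. Its argument "moves" is a list of rows, each an object with "gripper": the opening, from -1 (shut) to 1 (fully open), so that 0 is half open; "translation": the shift along the world's x, y, z in cm, a list of three; "rotation": the turn, a rotation vector about the world's x, y, z in rad, a list of three. In form: [{"gripper": gripper, "translation": [x, y, z], "rotation": [rx, ry, rz]}, ...]. A call has 1 to 20 rows; each row is the pose to reach, as a shift and turn from the pose commanded when the call began; what a row does not reach only later rows make up. A row lasts 1/12 s, in which the tool goes at most 41.7 mm and 7.16 degrees, less where a joint would pass 70% of its speed; a pose out of reach is approached as far as the arm can. A call with a gripper value outside its range is refused whole. The fingers move at their own pace and stop on an object; "grip_force" is the grip in N (left out, the last holds). Time passes only in rows, so rows that repeat a pose let the fingers close. It gives the time, the measured TCP pose, the force, the opening and the grip force at its end, in the units of the state.
- manip.state(): the state, without advancing time (a new reading comes with each control period).
- manip.read_camera(name): name is "side" or "top"; returns the picture (384x512x3 uint8, red, green, blue); there is no depth.
- manip.camera_info(name): a dict with "fx", "fy", "cx", "cy" (pixels), "R" (3x3) and "t" (3): a world point X has camera coordinates R X + t. Camera axes: x right, y down, z forward; pixel columns grow to the right and rows downward; lengths in m; the calibration is good to about 2 mm. A picture is of the moment at which its call begins. camera_info takes no time and is no camera call.
- manip.sign_off(): hands the job in; it is judged then, once.
Trained networks look in the newest picture that a camera, given by its name, has taken for a name from the list of things; names that differ only in an ending like _2 or _b are one class to them, and where a whole thing is asked for, a point or a joint stands for the part that bears it (a point fixed in the world has none). Each returns a list of dicts, best first, with "confidence" (0 to 1); they miss things now and then, are a little off and sometimes report something else, mostly with a low value. They report only what shows in the picture. A call takes as long as a camera call. They do not tell look-alikes from the thing itself.
- manip.regions_of(label, camera): "mask" (384x512 bool, what is visible of it) and "position" ([column, row] in pixels, amid what is visible of it).
The state is a dict: "time": time; "joints": joint angles; "qvel": joint speeds; "effort": joint torques, N m; "ee_pos": TCP position; "tcp_rot": TCP orientation; "force": force on the tool from outside, world axes, zero at the start; "wrist_torque": the same for the moment, N m; "finger_gap": finger opening in m; "grasp_force": force on a finger pad.
Only numpy, scipy, OpenCV 4.12 (cv2) and the standard library are available. Lean on these libraries where they do the work, as an engineer would, in place of code of your own. Each camera call takes 0.05 s, during which the arm holds its last target. There are 200 camera calls.

## Working session

There is one attempt and no reset: what is moved stays moved. The work goes in short steps, Python scripts to look and compute and a tool call to move; the robot and the scene stay as the last step left them, time stands still between calls to the robot, and variables do not carry over. Pictures are saved under pics/ and viewed, at most 10 in all, crops included, and the job is handed in when it is done.

Besides the shell and the picture viewer there is one more tool, called after "Emit:" by a JSON object that holds its "method" and its "body", one argument or row to a line. carry_out: Moves the arm, as the interface text tells. Its arguments: {"type":"object","properties":{"moves":{"type":"array","items":{"type":"object","properties":{"gripper":{"type":"number"},"translation":{"type":"array","items":{"type":"number"}},"rotation":{"type":"array","items":{"type":"number"}}}}},"grip_force":{"type":"number"}},"required":["moves"]}

```bash
mkdir -p pics; python3 - <<'E'
from station import manip
import cv2
for n in("top","side"):
    im=manip.read_camera(n); cv2.imwrite(f"pics/{n}0.png",im[:,:,::-1])
    c=manip.camera_info(n); print(n,c)
    for l in("stand","bearer_center","board_center","sander","sponge","tape","offcut","glue","tin"):
        print(l,[(round(float(d["confidence"]),2),[int(v) for v in d["position"]],int(d["mask"].sum())) for d in manip.regions_of(l,n)])
s=manip.state(); print(s)
E
```

```text
top {'fx': 494.8323704797462, 'fy': 494.8323704797462, 'cx': 267.92398092111927, 'cy': 190.774789611009, 'R': array([[-0.02666774, -0.99931341, -0.02572061],
       [-0.99727384,  0.02836658, -0.06811915],
       [ 0.06880198,  0.02383391, -0.99734559]]), 't': array([-0.00197199,  0.49401946,  1.49080871])}
stand [(0.79, [228, 152], 1088)]
bearer_center [(0.95, [201, 203], 1262), (0.84, [270, 211], 1134), (0.82, [137, 291], 1354), (0.79, [413, 244], 1373)]
board_center [(0.68, [139, 192], 2234)]
sander [(0.76, [384, 179], 1413)]
sponge [(0.76, [278, 118], 789)]
tape [(0.94, [208, 119], 406), (0.71, [178, 261], 461)]
offcut [(0.77, [327, 134], 290)]
glue [(0.74, [350, 240], 295)]
tin [(0.92, [177, 260], 479)]
side {'fx': 468.91906315758877, 'fy': 468.91906315758877, 'cx': 260.00828401534244, 'cy': 196.66409444700204, 'R': array([[-0.96986946, -0.24352219,  0.00708291],
       [-0.19098637,  0.74194377, -0.64268472],
       [ 0.15125287, -0.62467302, -0.76609802]]), 't': array([0.47428666, 0.15186484, 1.57524361])}
stand [(0.64, [219, 217], 1001)]
bearer_center [(0.7, [257, 260], 1175)
[... 301 characters left out ...]

tin [(0.67, [300, 280], 539)]
{'time': 1.0, 'joints': array([ 1.21419493e+00,  4.80298629e-02,  9.92545808e-02,  1.62199099e+00,
       -7.04055901e-06,  1.44300697e+00]), 'qvel': array([ 0.0009646 , -0.00076132, -0.00049466, -0.00167878,  0.0005452 ,
        0.00092021]), 'effort': array([-2.68282211e-04, -3.38657176e+01,  3.20167243e+01,  9.97702518e-04,
       -1.00987752e-04,  5.97123801e-06]), 'ee_pos': array([0.11909604, 0.51133095, 0.22332341]), 'tcp_rot': array([3.14156375e+00, 1.08127842e-05, 2.91278061e+00]), 'force': array([-0.60111264, -0.61805616,  0.52956628]), 'wrist_torque': array([ 0.00361237, -0.04079432,  0.00233019]), 'grasp_force': 0.0, 'finger_gap': 0.0852549753209258}
```

```bash
python3 - <<'E'
import cv2
im=cv2.imread("pics/top0.png"); cv2.imwrite("pics/top0c.png",cv2.resize(im[80:340,90:440],None,fx=2.28,fy=2.28,interpolation=cv2.INTER_CUBIC))
E
```

```text
(no output)
```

View pics/top0c.png

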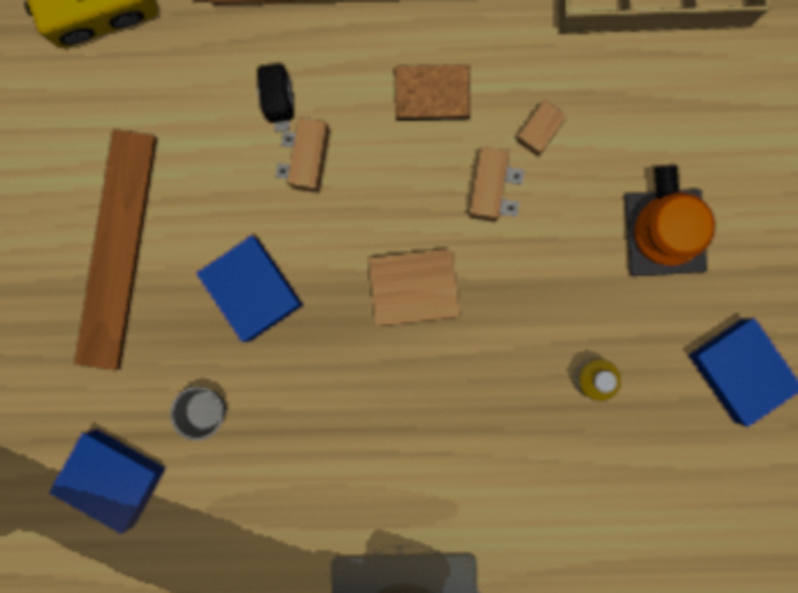

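View pics/side0.png

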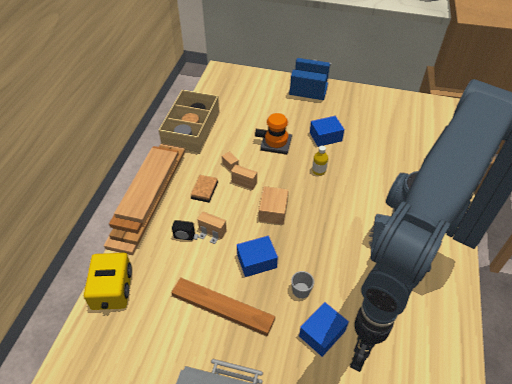

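The pale block at full-image (271,206), standing in front of the pale end blocks at (226,147) and (304,161), is the loose block. The blue ones at (200,206), (137,291) and (413,244) are look-alikes. The brown board is at (139,192), on the left at +y; the other brown boards are a stack at the far back.

```bash
cat >h.py <<'E'
from station import manip
import numpy as np, cv2
from scipy.optimize import minimize
def proj(n,P):
    c=manip.camera_info(n); q=np.atleast_2d(P)@c["R"].T+c["t"]
    return np.c_[q[:,0]/q[:,2]*c["fx"]+c["cx"],q[:,1]/q[:,2]*c["fy"]+c["cy"]]
def unproj(n,p,z):
    c=manip.camera_info(n); d=c["R"].T@np.array([(p[0]-c["cx"])/c["fx"],(p[1]-c["cy"])/c["fy"],1]); o=-c["R"].T@c["t"]
    return o+d*(z-o[2])/d[2]
def box(x,y,a,s,off=(0,0),z0=0):
    g=np.array([[i,j,k] for i in(-.5,.5) for j in(-.5,.5) for k in(0,1)])*s+np.r_[off,z0]
    c,t=np.cos(a),np.sin(a); return g@np.array([[c,t,0],[-t,c,0],[0,0,1]])+[x,y,0]
def sil(n,bs):
    m=np.zeros((384,512),np.uint8)
    K=4; big=np.zeros((384*K,512*K),np.uint8)
    for b in bs: cv2.fillConvexPoly(big,cv2.convexHull(np.float32((proj(n,b)+.5)*K)).round().astype(np.int32),255)
    return cv2.resize(big,(512,384),interpolation=cv2.INTER_AREA)/255.
def fit(views,boxes,x0):
    def f(p):
        r=0
        for n,m in views.items():
            s=sil(n,boxes(p)); r+=1-np.minimum(s,m).sum()/np.maximum(s,m).sum()
        return r/len(views)
    x0=np.array(x0,float); sx=np.vstack([x0,x0+[.02,0,0],x0+[0,.02,0],x0+[0,0,.2]])
    for _ in range(2):
        r=minimize(f,x0,method="Nelder-Mead",options=dict(initial_simplex=sx,xatol=1e-4,fatol=1e-5)); x0=r.x
        sx=np.vstack([x0,x0+[.006,0,0],x0+[0,.006,0],x0+[0,0,.06]])
    return r.x.round(4),round(1-r.fun,3)
STAND=lambda p:[box(*p,(.089,.038,.064),(0,s*.121)) for s in(1,-1)]
BEAR=lambda p:[box(*p,(.089,.110,.064))]
BOARD=lambda p,z=0:[box(*p,(.320,.058,.025),z0=z)]
def pick(l,n,px):
    ds=manip.regions_of(l,n); d=min(ds,key=lambda d:np.hypot(*(np.array(d["position"])-px))); print(l,n,d["position"],d["confidence"]); return d["mask"].astype(float)
E
python3 - <<'E'
from h import *
import itertools
for n in("top","side"): manip.read_camera(n)
M={}
for l,pt,ps,B,yaw in(("stand",(265,154),(230,200),STAND,-.18),("bearer_center",(270,208),(273,206),BEAR,.05),("board_center",(139,192),(220,306),BOARD,-.15)):
    t,s=pick(l,"top",pt),pick(l,"side",ps); M[l]=t; M[l+"_s"]=s
    g=unproj("top",pt,.06)[:2]
    for v in({"top":t},{"side":s},{"top":t,"side":s}):
        print(list(v),*fit(v,B,[*g,yaw]))
np.savez("m.npz",**M)
E
```

```text
stand top [296.7, 152.1] 0.56
stand side [224.1, 218.1] 0.55
['top'] [ 0.6052 -0.0073 -0.1945] 0.8
['side'] [ 0.6035 -0.0069 -0.185 ] 0.874
['top', 'side'] [ 0.6042 -0.0071 -0.1892] 0.835
bearer_center top [270.8, 208.3] 0.62
bearer_center side [273.8, 205.5] 0.77
['top'] [ 0.4471 -0.0231  0.0906] 0.966
['side'] [ 0.4462 -0.0239  0.0815] 0.947
['top', 'side'] [ 0.4473 -0.0233  0.0865] 0.953
board_center top [139.7, 192.2] 0.92
board_center side [223.0, 309.0] 0.8
['top'] [ 0.5119  0.378  -0.1685] 0.968
['side'] [ 0.5114  0.3768 -0.1637] 0.955
['top', 'side'] [ 0.5113  0.3774 -0.164 ] 0.956
```

```bash
python3 - <<'E'
from h import *
for l,p,z in(("glue",(350,240),.07),("tin",(177,260),.03),("sander",(384,179),.07),("tape",(208,119),.03),("offcut",(327,134),.03)): print(l,unproj("top",p,z).round(3))
im=cv2.imread("pics/top0.png")
for b in STAND((.6042,-.0071,-.189))+BEAR((.4473,-.0233,.0865))+BOARD((.5113,.3774,-.164)):
    p=proj("top",b[[1,3,7,5]]); cv2.polylines(im,[np.int32((p+.5)*16)],True,(0,255,0),1,cv2.LINE_AA,4)
cv2.imwrite("pics/ov.png",cv2.resize(im[100:250,100:360],None,fx=3,fy=3,interpolation=cv2.INTER_CUBIC))
E
```

```text
glue [ 0.34  -0.252  0.07 ]
tin [0.292 0.263 0.03 ]
sander [ 0.515 -0.357  0.07 ]
tape [0.718 0.162 0.03 ]
offcut [ 0.66 -0.2   0.03]
```

View pics/ov.png

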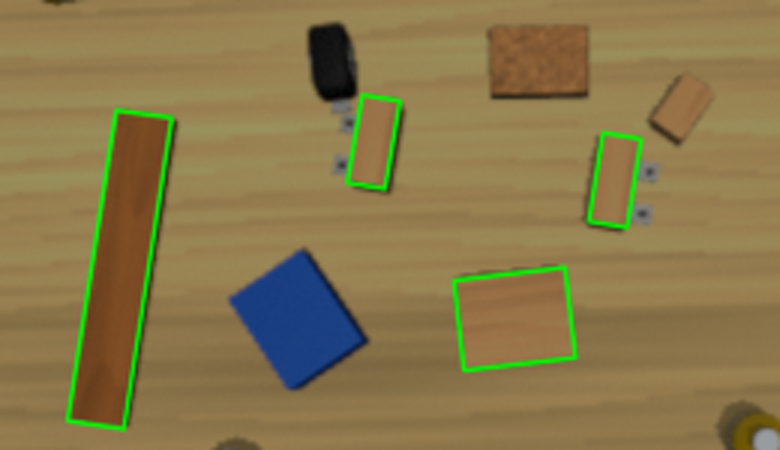

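The fits match the outlines: end blocks at crop (373,142) and (614,180), loose block at (515,318) and board at (120,268). Next I go to the -y side of the loose block, with the finger line turned to the stand's x axis.

Emit:
{"method": "carry_out", "body": {
  "moves": [
    {"gripper":0,"translation":[30.9,-63.2,0],"rotation":[0,0,-1.53]},
    {"gripper":0,"translation":[30.9,-63.2,0],"rotation":[0,0,-1.53]},
    {"gripper":0,"translation":[30.9,-63.2,0],"rotation":[0,0,-1.53]},
    {"gripper":0,"translation":[30.9,-63.2,0],"rotation":[0,0,-1.53]},
    {"gripper":0,"translation":[30.9,-63.2,0],"rotation":[0,0,-1.53]},
    {"gripper":0,"translation":[30.9,-63.2,0],"rotation":[0,0,-1.53]},
    {"gripper":0,"translation":[30.9,-63.2,0],"rotation":[0,0,-1.53]},
    {"gripper":0,"translation":[30.9,-63.2,0],"rotation":[0,0,-1.53]},
    {"gripper":0,"translation":[30.9,-63.2,0],"rotation":[0,0,-1.53]},
    {"gripper":0,"translation":[30.9,-63.2,0],"rotation":[0,0,-1.53]},
    {"gripper":0,"translation":[30.9,-63.2,0],"rotation":[0,0,-1.53]},
    {"gripper":0,"translation":[30.9,-63.2,0],"rotation":[0,0,-1.53]},
    {"gripper":0,"translation":[30.9,-63.2,0],"rotation":[0,0,-1.53]},
    {"gripper":0,"translation":[30.9,-63.2,0],"rotation":[0,0,-1.53]},
    {"gripper":0,"translation":[30.9,-63.2,0],"rotation":[0,0,-1.53]},
    {"gripper":0,"translation":[30.9,-63.2,0],"rotation":[0,0,-1.53]},
    {"gripper":0,"translation":[30.9,-63.2,0],"rotation":[0,0,-1.53]},
    {"gripper":0,"translation":[30.9,-63.2,0],"rotation":[0,0,-1.53]},
    {"gripper":0,"translation":[30.9,-63.2,0],"rotation":[0,0,-1.53]},
    {"gripper":0,"translation":[30.9,-63.2,0],"rotation":[0,0,-1.53]}
  ]
}}

```text
time: 3.07
ee_pos: [0.4277, -0.1204, 0.2232]
tcp_rot: [-3.141, -0.001, 1.382]
force: [-0.5, 0.6, -0.0]
finger_gap: 0.0427
grasp_force: 0.0
```

Emit:
{"method": "carry_out", "body": {
  "moves": [
    {"gripper":0,"translation":[0,0,-4],"rotation":[0,0,0]},
    {"gripper":0,"translation":[0,0,-8],"rotation":[0,0,0]},
    {"gripper":0,"translation":[0,0,-12],"rotation":[0,0,0]},
    {"gripper":0,"translation":[0,0,-16],"rotation":[0,0,0]},
    {"gripper":0,"translation":[0,0,-18.8],"rotation":[0,0,0]},
    {"gripper":0,"translation":[0,0,-18.8],"rotation":[0,0,0]},
    {"gripper":0,"translation":[0.19,0.98,-18.8],"rotation":[0,0,0]},
    {"gripper":0,"translation":[0.38,1.96,-18.8],"rotation":[0,0,0]},
    {"gripper":0,"translation":[0.47,2.46,-18.8],"rotation":[0,0,0]},
    {"gripper":0,"translation":[0.57,2.95,-18.8],"rotation":[0,0,0]},
    {"gripper":0,"translation":[0.66,3.44,-18.8],"rotation":[0,0,0]},
    {"gripper":0,"translation":[0.76,3.93,-18.8],"rotation":[0,0,0]},
    {"gripper":0,"translation":[0.85,4.42,-18.8],"rotation":[0,0,0]},
    {"gripper":0,"translation":[0.95,4.91,-18.8],"rotation":[0,0,0]},
    {"gripper":0,"translation":[1.04,5.4,-18.8],"rotation":[0,0,0]},
    {"gripper":0,"translation":[1.13,5.89,-18.8],"rotation":[0,0,0]},
    {"gripper":0,"translation":[1.23,6.38,-18.8],"rotation":[0,0,0]},
    {"gripper":0,"translation":[1.32,6.87,-18.8],"rotation":[0,0,0]},
    {"gripper":0,"translation":[1.32,6.87,-18.8],"rotation":[0,0,0]},
    {"gripper":0,"translation":[1.32,6.87,-18.8],"rotation":[0,0,0]}
  ]
}}

```text
time: 4.73
ee_pos: [0.4414, -0.0509, 0.035]
tcp_rot: [-3.141, -0.002, 1.384]
force: [0.8, -0.1, 0.0]
finger_gap: 0.0427
grasp_force: 0.0
```

```bash
cat >>h.py <<'E'
S=np.array([.6042,-.0071,-.189])
def instand(p):
    c,s=np.cos(S[2]),np.sin(S[2]); d=np.array(p[:2])-S[:2]
    return np.array([c*d[0]+s*d[1],-s*d[0]+c*d[1]]).round(4), round(p[2]-S[2],3) if len(p)>2 else 0
E
cat >meas.py <<'E'
from h import *
import sys
guess=[float(v) for v in sys.argv[1:4]]
V={}
for n in("top","side"):
    im=manip.read_camera(n); cv2.imwrite(f"pics/last_{n}.png",im[:,:,::-1])
    pt=proj(n,[*guess[:2],.05])[0]; m=pick("bearer_center",n,pt); V[n]=m
for v in({"top":V["top"]},{"side":V["side"]},V):
    p,q=fit(v,BEAR,guess); print(list(v),p,q,instand(p))
print(manip.state()["ee_pos"],instand(manip.state()["ee_pos"][:2]),manip.state()["force"])
E
python3 meas.py .455 .0 -.19
```

```text
bearer_center top [249.1, 201.5] 0.76
bearer_center side [269.6, 210.0] 0.65
['top'] [ 0.4634  0.0219 -0.3186] 0.459 (array([-0.1437,  0.002 ]), np.float64(-0.13))
['side'] [ 0.4661  0.0114 -0.145 ] 0.926 (array([-0.1391, -0.0078]), np.float64(0.044))
['top', 'side'] [ 0.4671  0.014  -0.1424] 0.691 (array([-0.1386, -0.005 ]), np.float64(0.047))
[ 0.44128563 -0.05174095  0.03514281] (array([-0.1516, -0.0745]), 0) [ 0.10229909  0.46211342 -0.82051523]
```

Emit:
{"method": "carry_out", "body": {
  "moves": [
    {"gripper":0,"translation":[0.08,0.4,0],"rotation":[0,0,0]},
    {"gripper":0,"translation":[0.15,0.8,0],"rotation":[0,0,0]},
    {"gripper":0,"translation":[0.15,0.8,0],"rotation":[0,0,0]},
    {"gripper":0,"translation":[0.15,0.8,0],"rotation":[0,0,0]},
    {"gripper":0,"translation":[-0.3,-1.5,0],"rotation":[0,0,0]},
    {"gripper":0,"translation":[-0.8,-4.2,0],"rotation":[0,0,0]},
    {"gripper":0,"translation":[-4,-5,4],"rotation":[0,0,0]},
    {"gripper":0,"translation":[-8,-4.5,8],"rotation":[0,0,0]},
    {"gripper":0,"translation":[-12,-3,8],"rotation":[0,0,0.12]},
    {"gripper":0,"translation":[-16,-2,8],"rotation":[0,0,0.24]},
    {"gripper":0,"translation":[-16,-2,8],"rotation":[0,0,0.24]}
  ]
}}

```text
time: 5.85
ee_pos: [0.2788, -0.0709, 0.1165]
tcp_rot: [3.141, -0.0, 1.627]
force: [-0.6, -1.7, 0.2]
finger_gap: 0.0428
grasp_force: 0.0
```

```bash
python3 meas.py .465 .018 -.17
```

```text
bearer_center top [256.5, 203.9] 0.79
bearer_center side [265.9, 212.0] 0.81
['top'] [ 0.467   0.0206 -0.1896] 0.955 (array([-0.14  ,  0.0014]), np.float64(-0.001))
['side'] [ 0.4666  0.0192 -0.1677] 0.949 (array([-0.1401, -0.    ]), np.float64(0.021))
['top', 'side'] [ 0.4669  0.0198 -0.184 ] 0.949 (array([-0.1399,  0.0006]), np.float64(0.005))
[ 0.28205737 -0.07215687  0.11566835] (array([-0.3042, -0.1244]), 0) [ 0.2520561   0.49765442 -0.0327234 ]
```

Emit:
{"method": "carry_out", "body": {
  "moves": [
    {"gripper":0,"translation":[2,4,0],"rotation":[0,0,0.3]},
    {"gripper":0,"translation":[4,8,0],"rotation":[0,0,0.6]},
    {"gripper":0,"translation":[8,10.7,0],"rotation":[0,0,1.0]},
    {"gripper":0,"translation":[10.1,10.7,0],"rotation":[0,0,1.325]},
    {"gripper":0,"translation":[10.1,10.7,0],"rotation":[0,0,1.325]},
    {"gripper":0,"translation":[10.1,10.7,0],"rotation":[0,0,1.325]},
    {"gripper":0,"translation":[10.1,10.7,0],"rotation":[0,0,1.325]},
    {"gripper":0,"translation":[10.1,10.7,0],"rotation":[0,0,1.325]},
    {"gripper":0,"translation":[10.1,10.7,0],"rotation":[0,0,1.325]},
    {"gripper":0,"translation":[10.1,10.7,0],"rotation":[0,0,1.325]},
    {"gripper":0,"translation":[10.1,10.7,0],"rotation":[0,0,1.325]},
    {"gripper":0,"translation":[10.1,10.7,0],"rotation":[0,0,1.325]},
    {"gripper":0,"translation":[10.1,10.7,-4],"rotation":[0,0,1.325]},
    {"gripper":0,"translation":[10.1,10.7,-8],"rotation":[0,0,1.325]},
    {"gripper":0,"translation":[10.1,10.7,-8],"rotation":[0,0,1.325]},
    {"gripper":0,"translation":[10.1,10.7,-8],"rotation":[0,0,1.325]}
  ]
}}

```text
time: 7.38
ee_pos: [0.3785, 0.0356, 0.0317]
tcp_rot: [-3.141, -0.01, 2.947]
force: [0.7, -0.2, 0.4]
finger_gap: 0.0428
grasp_force: 0.0
```

Emit:
{"method": "carry_out", "body": {
  "moves": [
    {"gripper":0,"translation":[1.47,-0.28,0],"rotation":[0,0,0]},
    {"gripper":0,"translation":[2.46,-0.47,0],"rotation":[0,0,0]},
    {"gripper":0,"translation":[3.44,-0.66,0],"rotation":[0,0,0]},
    {"gripper":0,"translation":[4.42,-0.85,0],"rotation":[0,0,0]},
    {"gripper":0,"translation":[5.4,-1.03,0],"rotation":[0,0,0]},
    {"gripper":0,"translation":[6.38,-1.22,0],"rotation":[0,0,0]},
    {"gripper":0,"translation":[7.37,-1.41,0],"rotation":[0,0,0]},
    {"gripper":0,"translation":[8.35,-1.6,0],"rotation":[0,0,0]},
    {"gripper":0,"translation":[9.33,-1.79,0],"rotation":[0,0,0]},
    {"gripper":0,"translation":[10.3,-1.97,0],"rotation":[0,0,0]},
    {"gripper":0,"translation":[11.3,-2.16,0],"rotation":[0,0,0]},
    {"gripper":0,"translation":[12.3,-2.35,0],"rotation":[0,0,0]},
    {"gripper":0,"translation":[13.3,-2.55,0],"rotation":[0,0,0]},
    {"gripper":0,"translation":[14.2,-2.72,0],"rotation":[0,0,0]},
    {"gripper":0,"translation":[14.9,-2.85,0],"rotation":[0,0,0]},
    {"gripper":0,"translation":[15.5,-2.97,0],"rotation":[0,0,0]},
    {"gripper":0,"translation":[16.0,-3.06,0],"rotation":[0,0,0]},
    {"gripper":0,"translation":[16.3,-3.12,0],"rotation":[0,0,0]},
    {"gripper":0,"translation":[16.3,-3.12,0],"rotation":[0,0,0]},
    {"gripper":0,"translation":[16.3,-3.12,0],"rotation":[0,0,0]}
  ]
}}

```text
time: 9.05
ee_pos: [0.5463, 0.0036, 0.0354]
tcp_rot: [-3.142, 0.002, 2.948]
force: [0.8, -0.1, 0.9]
finger_gap: 0.0427
grasp_force: 0.0
```

Emit:
{"method": "carry_out", "body": {
  "moves": [
    {"gripper":0,"translation":[-3.9,0.75,0],"rotation":[0,0,0]},
    {"gripper":0,"translation":[-7.9,1.5,0],"rotation":[0,0,0]},
    {"gripper":0,"translation":[-11.8,2.2,0],"rotation":[0,0,0]},
    {"gripper":0,"translation":[-15.8,3,0],"rotation":[0,0,0]},
    {"gripper":0,"translation":[-18,3.4,0],"rotation":[0,0,0]},
    {"gripper":0,"translation":[-18,3.4,0],"rotation":[0,0,0]}
  ]
}}

```text
time: 9.55
ee_pos: [0.3603, 0.0387, 0.0336]
tcp_rot: [-3.141, -0.004, 2.949]
force: [0.1, -0.6, -1.6]
finger_gap: 0.043
grasp_force: 0.0
```

```bash
python3 meas.py .6 -.006 -.19
```

```text
bearer_center top [262.7, 158.4] 0.73
bearer_center side [229.3, 200.6] 0.74
['top'] [ 0.6015 -0.0057 -0.1945] 0.96 (array([-0.0029,  0.0009]), np.float64(-0.006))
['side'] [ 0.6021 -0.0064 -0.1854] 0.955 (array([-0.0022,  0.0003]), np.float64(0.004))
['top', 'side'] [ 0.6015 -0.0059 -0.1984] 0.958 (array([-0.0029,  0.0007]), np.float64(-0.009))
[0.36701373 0.03752733 0.0359521 ] (array([-0.2413, -0.0007]), 0) [ 0.00091042  0.68864908 -0.59694191]
```

Emit:
{"method": "carry_out", "body": {
  "moves": [
    {"gripper":0,"translation":[0,0,4],"rotation":[0,0,0]},
    {"gripper":0,"translation":[0,0,8],"rotation":[0,0,0]},
    {"gripper":1,"translation":[0,0,12],"rotation":[0,0,0.03]},
    {"gripper":1,"translation":[1.6,3.8,12],"rotation":[0,0,0.03]},
    {"gripper":1,"translation":[14.6,34,12],"rotation":[0,0,0.03]},
    {"gripper":1,"translation":[14.6,34,12],"rotation":[0,0,0.03]},
    {"gripper":1,"translation":[14.6,34,12],"rotation":[0,0,0.03]},
    {"gripper":1,"translation":[14.6,34,12],"rotation":[0,0,0.03]},
    {"gripper":1,"translation":[14.6,34,12],"rotation":[0,0,0.03]},
    {"gripper":1,"translation":[14.6,34,12],"rotation":[0,0,0.03]},
    {"gripper":1,"translation":[14.6,34,12],"rotation":[0,0,0.03]},
    {"gripper":1,"translation":[14.6,34,12],"rotation":[0,0,0.03]},
    {"gripper":1,"translation":[14.6,34,12],"rotation":[0,0,0.03]},
    {"gripper":1,"translation":[14.6,34,12],"rotation":[0,0,0.03]},
    {"gripper":1,"translation":[14.6,34,8],"rotation":[0,0,0.03]},
    {"gripper":1,"translation":[14.6,34,5],"rotation":[0,0,0.03]},
    {"gripper":1,"translation":[14.6,34,5],"rotation":[0,0,0.03]},
    {"gripper":1,"translation":[14.6,34,5],"rotation":[0,0,0.03]}
  ]
}}

```text
time: 11.25
ee_pos: [0.5098, 0.3757, 0.0833]
tcp_rot: [-3.138, -0.004, 2.976]
force: [0.2, 0.2, 0.9]
finger_gap: 0.0857
grasp_force: 0.0
```

Emit:
{"method": "carry_out", "body": {
  "grip_force": 60,
  "moves": [
    {"gripper":1,"translation":[0,0,-3],"rotation":[0,0,0]},
    {"gripper":1,"translation":[0,0,-5],"rotation":[0,0,0]},
    {"gripper":1,"translation":[0,0,-6.7],"rotation":[0,0,0]},
    {"gripper":1,"translation":[0,0,-6.7],"rotation":[0,0,0]},
    {"gripper":1,"translation":[0,0,-6.7],"rotation":[0,0,0]},
    {"gripper":-0.2,"translation":[0,0,-6.7],"rotation":[0,0,0]},
    {"gripper":-0.2,"translation":[0,0,-6.7],"rotation":[0,0,0]},
    {"gripper":-0.2,"translation":[0,0,-6.7],"rotation":[0,0,0]},
    {"gripper":-0.2,"translation":[0,0,-6.7],"rotation":[0,0,0]},
    {"gripper":-0.2,"translation":[0,0,-6.7],"rotation":[0,0,0]},
    {"gripper":-0.2,"translation":[0,0,-6.7],"rotation":[0,0,0]},
    {"gripper":-0.2,"translation":[0,0,-6.7],"rotation":[0,0,0]},
    {"gripper":-0.2,"translation":[0,0,-6.7],"rotation":[0,0,0]}
  ]
}}

```text
time: 12.33
ee_pos: [0.5112, 0.3778, 0.0182]
tcp_rot: [-3.141, -0.0, 2.978]
force: [0.0, 1.6, 0.9]
finger_gap: 0.0342
grasp_force: 0.0
```

```bash
python3 - <<'E'
from h import *
V={}
for n in("top","side"):
    im=manip.read_camera(n); V[n]=im[:,:,::-1]
    for d in manip.regions_of("board_center",n)[:2]: print(n,d["position"],d["confidence"],d["mask"].sum(), fit({n:d["mask"].astype(float)},BOARD,[.5113,.3774,-.164]))
a=V["side"][240:360,150:310]; b=V["top"][110:290,60:260]
cv2.imwrite("pics/g1.png",np.hstack([cv2.resize(a,(480,360),interpolation=3),cv2.resize(b,(320,288)) if 0 else cv2.resize(b,(320,360))]))
print(manip.state()["finger_gap"],manip.state()["grasp_force"])
E
```

```text
top [142.7, 173.2] 0.59 1542 (array([ 0.5249,  0.3748, -0.163 ]), np.float64(0.689))
side [228.7, 310.3] 0.68 1940 (array([ 0.5104,  0.377 , -0.1694]), np.float64(0.838))
0.03436962565514557 0.0
```

View pics/g1.png

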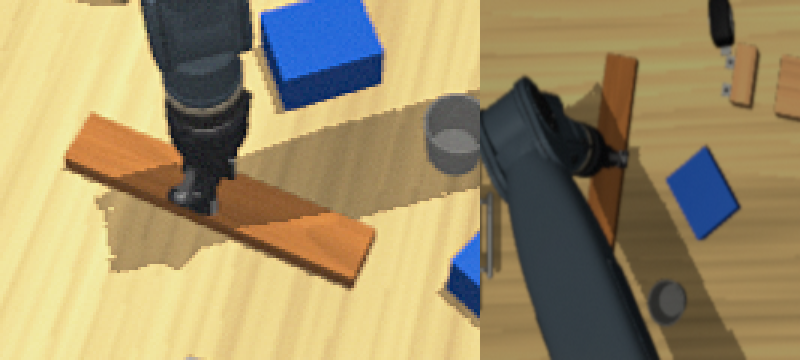

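```bash
python3 - <<'E'
from h import *
for z in(0,.01,.025,.03): print(z,unproj("side",(220,311),z).round(4))
p=np.array([.5112,.3778]);u=np.array([.16,.987])
for w in(.017,.029,.036):
  for z in(.005,.025): print(w,z,*[( (proj("side",[*(p+s*w*u),z])[0]-[150,240])*3).round() for s in(1,-1)])
im=manip.read_camera("side")[:,:,::-1]; cv2.imwrite("pics/g2.png",cv2.resize(im[265:325,190:255],None,fx=9,fy=9,interpolation=3))
E
```

```text
0 [0.5148 0.3909 0.    ]
0.01 [0.5128 0.3954 0.01  ]
0.025 [0.5098 0.4023 0.025 ]
0.03 [0.5087 0.4046 0.03  ]
0.017 0.005 [209. 214.] [224. 186.]
0.017 0.025 [208. 205.] [223. 176.]
0.029 0.005 [204. 224.] [230. 176.]
0.029 0.025 [203. 215.] [229. 166.]
0.036 0.005 [201. 231.] [233. 170.]
0.036 0.025 [200. 221.] [232. 161.]
```

View pics/g2.png

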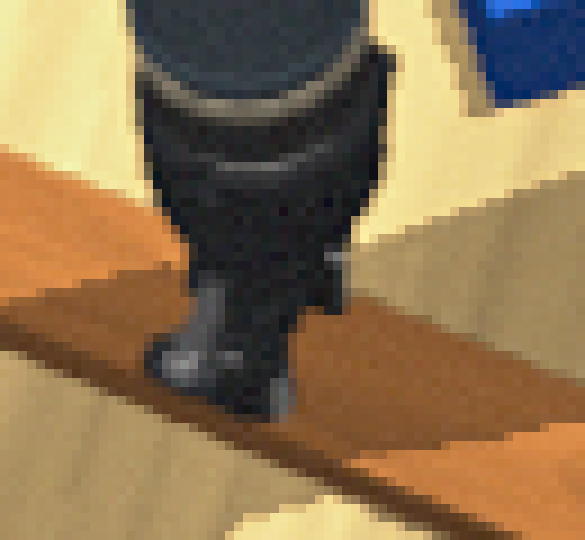

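Emit:
{"method": "carry_out", "body": {
  "moves": [
    {"gripper":1,"translation":[0,0,0],"rotation":[0,0,0]},
    {"gripper":1,"translation":[0,0,0],"rotation":[0,0,0]},
    {"gripper":1,"translation":[0,0,0],"rotation":[0,0,0]},
    {"gripper":1,"translation":[0,0,0],"rotation":[0,0,0]},
    {"gripper":1,"translation":[0,0,0],"rotation":[0,0,0]},
    {"gripper":1,"translation":[0,0,0],"rotation":[0,0,0]},
    {"gripper":1,"translation":[0,0,-0.2],"rotation":[0,0,0]},
    {"gripper":1,"translation":[0,0,-0.4],"rotation":[0,0,0]},
    {"gripper":1,"translation":[0,0,-0.4],"rotation":[0,0,0]}
  ]
}}

```text
time: 13.33
ee_pos: [0.5109, 0.3776, 0.0136]
tcp_rot: [-3.141, -0.001, 2.978]
force: [0.3, -0.0, -0.2]
finger_gap: 0.0853
grasp_force: 0.0
```

```bash
python3 - <<'E'
from h import *
im=manip.read_camera("side")[:,:,::-1]; cv2.imwrite("pics/g3.png",cv2.resize(im[265:325,190:255],None,fx=9,fy=9,interpolation=3))
s=manip.state();print(s["ee_pos"],s["tcp_rot"],s["force"],s["finger_gap"])
E
```

```text
[0.51091626 0.37759401 0.01376913] [-3.14099029e+00 -7.52164248e-04  2.97776806e+00] [-0.60107965  0.2877679  -0.50108223] 0.0852610305201679
```

View pics/g3.png

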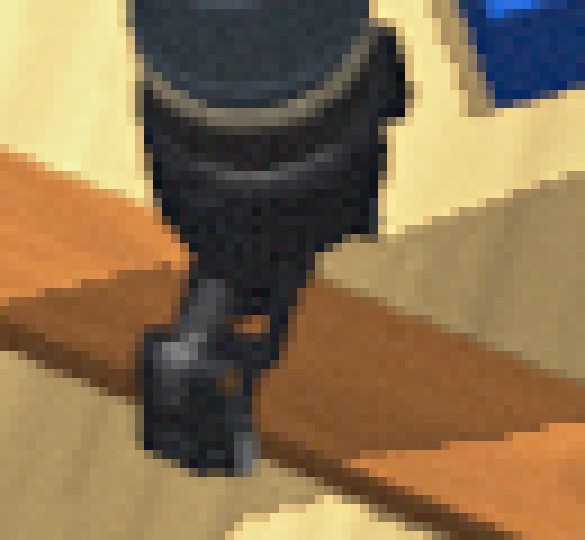

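Emit:
{"method": "carry_out", "body": {
  "grip_force": 60,
  "moves": [
    {"gripper":0.3,"translation":[0,0,0],"rotation":[0,0,0]},
    {"gripper":0.3,"translation":[0,0,0],"rotation":[0,0,0]},
    {"gripper":0.3,"translation":[0,0,0],"rotation":[0,0,0]},
    {"gripper":0.3,"translation":[0,0,0],"rotation":[0,0,0]},
    {"gripper":0.3,"translation":[0,0,0],"rotation":[0,0,0]},
    {"gripper":0.3,"translation":[0,0,0],"rotation":[0,0,0]}
  ]
}}

```text
time: 13.88
ee_pos: [0.5114, 0.3779, 0.0144]
tcp_rot: [3.141, 0.0, 2.978]
force: [0.2, -0.3, -0.6]
finger_gap: 0.0556
grasp_force: 0.0
```

Emit:
{"method": "carry_out", "body": {
  "moves": [
    {"gripper":0.85,"translation":[0,0,0],"rotation":[0,0,0]},
    {"gripper":0.85,"translation":[0,0,0],"rotation":[0,0,0]},
    {"gripper":0.85,"translation":[0,0,0],"rotation":[0,0,0]},
    {"gripper":0.85,"translation":[0,0,0],"rotation":[0,0,0]},
    {"gripper":0.85,"translation":[0,0,-0.2],"rotation":[0,0,0]},
    {"gripper":0.85,"translation":[0,0,-0.4],"rotation":[0,0,0]},
    {"gripper":0.85,"translation":[0,0,-0.5],"rotation":[0,0,0]},
    {"gripper":0.85,"translation":[0,0,-0.5],"rotation":[0,0,0]}
  ]
}}

```text
time: 14.55
ee_pos: [0.5109, 0.3776, 0.0087]
tcp_rot: [-3.141, -0.001, 2.978]
force: [-0.1, 0.6, -0.3]
finger_gap: 0.079
grasp_force: 0.0
```

Emit:
{"method": "carry_out", "body": {
  "moves": [
    {"gripper":0.2,"translation":[0,0,0],"rotation":[0,0,0]},
    {"gripper":0.2,"translation":[0,0,0],"rotation":[0,0,0]},
    {"gripper":0.2,"translation":[0,0,0],"rotation":[0,0,0]},
    {"gripper":0.2,"translation":[0,0,0],"rotation":[0,0,0]},
    {"gripper":0.2,"translation":[0,0,0],"rotation":[0,0,0]},
    {"gripper":0.2,"translation":[0,0,0],"rotation":[0,0,0]}
  ]
}}

```text
time: 15.05
ee_pos: [0.5118, 0.3781, 0.0101]
tcp_rot: [3.141, 0.001, 2.978]
force: [-0.0, 0.3, 3.9]
finger_gap: 0.0549
grasp_force: 64.0
```

Emit:
{"method": "carry_out", "body": {
  "moves": [
    {"gripper":0.85,"translation":[0,0,0],"rotation":[0,0,0]},
    {"gripper":0.85,"translation":[0,0,0],"rotation":[0,0,0]},
    {"gripper":0.85,"translation":[0,0,0],"rotation":[0,0,0]},
    {"gripper":0.85,"translation":[0,0,0],"rotation":[0,0,0]},
    {"gripper":0.85,"translation":[0,0,-0.2],"rotation":[0,0,0]},
    {"gripper":0.85,"translation":[0,0,-0.4],"rotation":[0,0,0]},
    {"gripper":0.85,"translation":[0,0,-0.4],"rotation":[0,0,0]}
  ]
}}

```text
time: 15.63
ee_pos: [0.5108, 0.3775, 0.0045]
tcp_rot: [-3.141, -0.001, 2.978]
force: [-0.1, -0.2, -0.3]
finger_gap: 0.0789
grasp_force: 0.0
```

```bash
python3 - <<'E'
from h import *
im=manip.read_camera("side")[:,:,::-1]; cv2.imwrite("pics/g4.png",cv2.resize(im[265:325,190:255],None,fx=9,fy=9,interpolation=3))
s=manip.state();print(s["ee_pos"],s["force"],s["finger_gap"])
d=manip.regions_of("board_center","side")[0];print(fit({"side":d["mask"].astype(float)},BOARD,[.5113,.3774,-.164]))
E
```

```text
[0.51084888 0.37756782 0.00465577] [0.34969067 0.76881048 0.34329561] 0.0786676511865082
(array([ 0.5116,  0.3782, -0.1691]), np.float64(0.795))
```

View pics/g4.png

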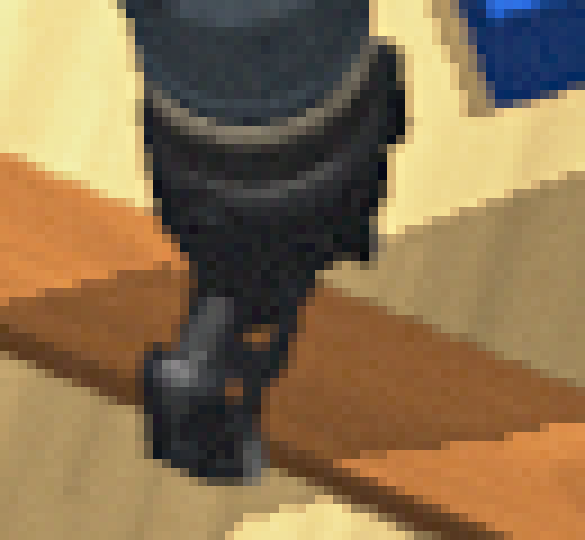

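Emit:
{"method": "carry_out", "body": {
  "moves": [
    {"gripper":0.85,"translation":[0,0,-0.2],"rotation":[0,0,0]},
    {"gripper":0.85,"translation":[0,0,-0.4],"rotation":[0,0,0]},
    {"gripper":0.85,"translation":[0,0,-0.4],"rotation":[0,0,0]}
  ]
}}

```text
time: 15.98
ee_pos: [0.511, 0.3776, 0.0007]
tcp_rot: [-3.141, -0.001, 2.978]
force: [0.0, 0.6, -1.6]
finger_gap: 0.079
grasp_force: 0.0
```

Emit:
{"method": "carry_out", "body": {
  "moves": [
    {"gripper":0.85,"translation":[0,0,-0.2],"rotation":[0,0,0]},
    {"gripper":0.85,"translation":[0,0,-0.3],"rotation":[0,0,0]},
    {"gripper":0.85,"translation":[0,0,-0.3],"rotation":[0,0,0]}
  ]
}}

```text
time: 16.23
ee_pos: [0.511, 0.3776, -0.0021]
tcp_rot: [-3.141, -0.001, 2.978]
force: [0.1, 0.4, -0.9]
finger_gap: 0.0789
grasp_force: 0.0
```

Emit:
{"method": "carry_out", "body": {
  "grip_force": 60,
  "moves": [
    {"gripper":0,"translation":[0,0,0],"rotation":[0,0,0]},
    {"gripper":0,"translation":[0,0,0],"rotation":[0,0,0]},
    {"gripper":0,"translation":[0,0,0],"rotation":[0,0,0]},
    {"gripper":0,"translation":[0,0,0],"rotation":[0,0,0]},
    {"gripper":0,"translation":[0,0,0],"rotation":[0,0,0]},
    {"gripper":0,"translation":[0,0,0],"rotation":[0,0,0]}
  ]
}}

```text
time: 16.73
ee_pos: [0.5117, 0.378, -0.0012]
tcp_rot: [3.141, 0.001, 2.978]
force: [0.2, 0.6, 1.1]
finger_gap: 0.0561
grasp_force: 68.0
```

Emit:
{"method": "carry_out", "body": {
  "moves": [
    {"gripper":0,"translation":[0,0,0.5],"rotation":[0,0,0]},
    {"gripper":0,"translation":[0,0,1],"rotation":[0,0,0]},
    {"gripper":0,"translation":[0,0,1.5],"rotation":[0,0,0]},
    {"gripper":0,"translation":[0,0,1.5],"rotation":[0,0,0]},
    {"gripper":0,"translation":[0,0,1.5],"rotation":[0,0,0]}
  ]
}}

```text
time: 17.15
ee_pos: [0.5116, 0.378, 0.0138]
tcp_rot: [3.141, 0.001, 2.978]
force: [0.3, -0.4, -2.5]
finger_gap: 0.0568
grasp_force: 67.6
```

```bash
python3 - <<'E'
from h import *
s=manip.state();print(s["ee_pos"],s["force"],s["wrist_torque"],s["finger_gap"],s["grasp_force"])
manip.read_camera("side");d=manip.regions_of("board_center","side")[0]
for z in(0,.015):print(z,fit({"side":d["mask"].astype(float)},lambda p:BOARD(p,z),[.5113,.3774,-.164]))
E
```

```text
[0.51156593 0.37796118 0.01375064] [ 0.27530965 -0.36043658 -2.46520557] [ 0.013941   -0.04267549 -0.00929337] 0.05680171565490884 67.5523567199707
0 (array([ 0.5153,  0.3707, -0.1687]), np.float64(0.838))
0.015 (array([ 0.5131,  0.3784, -0.1623]), np.float64(0.831))
```

Emit:
{"method": "carry_out", "body": {
  "moves": [
    {"gripper":0,"translation":[0,0,2],"rotation":[0,0,0]},
    {"gripper":0,"translation":[0,0,4.5],"rotation":[0,0,0]},
    {"gripper":0,"translation":[0,0,7],"rotation":[0,0,0]},
    {"gripper":0,"translation":[0,0,9.5],"rotation":[0,0,0]},
    {"gripper":0,"translation":[0,0,11.5],"rotation":[0,0,0]},
    {"gripper":0,"translation":[0,0,12],"rotation":[0,0,0]},
    {"gripper":0,"translation":[0,0,12],"rotation":[0,0,0]}
  ]
}}

```text
time: 17.83
ee_pos: [0.5126, 0.3786, 0.1356]
tcp_rot: [3.139, 0.004, 2.978]
force: [0.1, 0.3, -2.5]
finger_gap: 0.0564
grasp_force: 67.6
```

Emit:
{"method": "carry_out", "body": {
  "moves": [
    {"gripper":0,"translation":[0.3,-1,0],"rotation":[0,0,-0.05]},
    {"gripper":0,"translation":[0.8,-3,0],"rotation":[0,0,-0.13]},
    {"gripper":0,"translation":[1.3,-5.4,0],"rotation":[0,0,-0.23]},
    {"gripper":0,"translation":[1.9,-7.8,0],"rotation":[0,0,-0.33]},
    {"gripper":0,"translation":[2.5,-10.2,0],"rotation":[0,0,-0.43]},
    {"gripper":0,"translation":[3.0,-12.6,0],"rotation":[0,0,-0.53]},
    {"gripper":0,"translation":[3.6,-15,0],"rotation":[0,0,-0.63]},
    {"gripper":0,"translation":[4.2,-17.4,0],"rotation":[0,0,-0.73]},
    {"gripper":0,"translation":[4.8,-19.8,0],"rotation":[0,0,-0.83]},
    {"gripper":0,"translation":[5.4,-22.2,0],"rotation":[0,0,-0.93]},
    {"gripper":0,"translation":[6.0,-24.6,0],"rotation":[0,0,-1.03]},
    {"gripper":0,"translation":[6.5,-27,0],"rotation":[0,0,-1.13]},
    {"gripper":0,"translation":[7.1,-29.4,0],"rotation":[0,0,-1.23]},
    {"gripper":0,"translation":[7.7,-31.8,0],"rotation":[0,0,-1.33]},
    {"gripper":0,"translation":[8.3,-34.2,0],"rotation":[0,0,-1.43]},
    {"gripper":0,"translation":[8.7,-36.2,0],"rotation":[0,0,-1.51]},
    {"gripper":0,"translation":[9.1,-37.6,0],"rotation":[0,0,-1.57]},
    {"gripper":0,"translation":[9.3,-38.4,0],"rotation":[0,0,-1.59]},
    {"gripper":0,"translation":[9.3,-38.4,0],"rotation":[0,0,-1.59]},
    {"gripper":0,"translation":[9.3,-38.4,0],"rotation":[0,0,-1.59]}
  ]
}}

```text
time: 19.5
ee_pos: [0.6033, -0.0059, 0.1316]
tcp_rot: [-3.138, -0.001, 1.389]
force: [0.3, -0.9, -2.7]
finger_gap: 0.0563
grasp_force: 67.5
```

```bash
python3 - <<'E'
from h import *
s=manip.state();print(s["ee_pos"],instand(s["ee_pos"][:2]),s["tcp_rot"],s["force"],s["finger_gap"])
zb=s["ee_pos"][2]+.0014; g=[.6042,-.0071,np.pi/2-.189]
for n in("side","top"):
    im=manip.read_camera(n)
    for d in manip.regions_of("board_center",n)[:2]:
        p,q=fit({n:d["mask"].astype(float)},lambda p:BOARD(p,zb),g); print(n,d["position"],d["confidence"],p,q,instand([p[0],p[1],p[2]-np.pi/2]))
    if n=="side":cv2.imwrite("pics/c1.png",cv2.resize(im[130:300,140:340,::-1],None,fx=3,fy=3,interpolation=3))
E
```

```text
[ 0.60329727 -0.00586126  0.13161799] (array([-0.0011,  0.001 ]), 0) [-3.13846524e+00 -5.96575179e-04  1.38852473e+00] [ 0.33089489 -0.92816019 -2.74654199] 0.05632504208077714
side [217.9, 191.0] 0.65 [ 0.6032 -0.0047  1.3862] 0.746 (array([-0.0014,  0.0022]), np.float64(0.004))
top [286.3, 121.6] 0.3 [ 0.6042 -0.0071  1.3818] 0.0 (array([0., 0.]), np.float64(0.0))
```

View pics/c1.png

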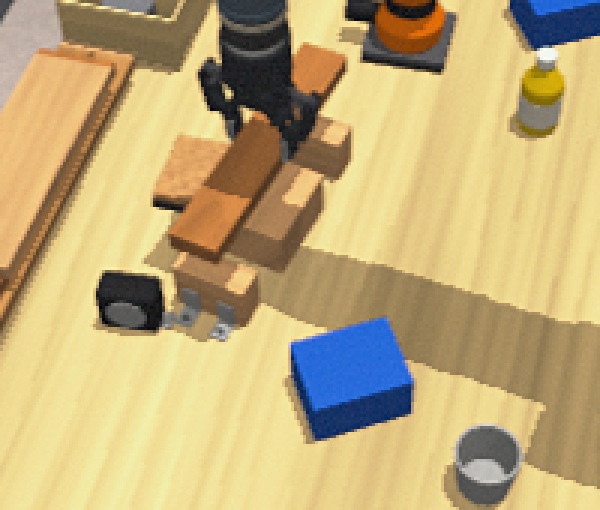

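Side crop: the board is held level over the three blocks, running from about (200,230) to (320,70), clear of the tape and the sander. Lowering it now.

Emit:
{"method": "carry_out", "body": {
  "moves": [
    {"gripper":0,"translation":[0.05,-0.1,-1.5],"rotation":[0,0,0]},
    {"gripper":0,"translation":[0.05,-0.1,-3],"rotation":[0,0,0]},
    {"gripper":0,"translation":[0.05,-0.1,-4.5],"rotation":[0,0,0]},
    {"gripper":0,"translation":[0.05,-0.1,-5.7],"rotation":[0,0,0]},
    {"gripper":0,"translation":[0.05,-0.1,-6.4],"rotation":[0,0,0]},
    {"gripper":0,"translation":[0.05,-0.1,-6.7],"rotation":[0,0,0]},
    {"gripper":0,"translation":[0.05,-0.1,-6.8],"rotation":[0,0,0]},
    {"gripper":0,"translation":[0.05,-0.1,-6.8],"rotation":[0,0,0]},
    {"gripper":0,"translation":[0.05,-0.1,-6.8],"rotation":[0,0,0]}
  ]
}}

```text
time: 20.45
ee_pos: [0.6056, -0.0072, 0.0664]
tcp_rot: [3.14, -0.0, 1.388]
force: [-0.1, 0.1, -3.2]
finger_gap: 0.0564
grasp_force: 67.5
```

Emit:
{"method": "carry_out", "body": {
  "moves": [
    {"gripper":0,"translation":[0,0,-0.1],"rotation":[0,0,0]},
    {"gripper":0,"translation":[0,0,-0.2],"rotation":[0,0,0]},
    {"gripper":0,"translation":[0,0,-0.2],"rotation":[0,0,0]}
  ]
}}

```text
time: 20.7
ee_pos: [0.605, -0.0073, 0.0637]
tcp_rot: [3.141, -0.0, 1.388]
force: [0.2, 0.6, -2.1]
finger_gap: 0.0566
grasp_force: 67.5
```

Emit:
{"method": "carry_out", "body": {
  "moves": [
    {"gripper":0,"translation":[0,0,-0.1],"rotation":[0,0,0]},
    {"gripper":0,"translation":[0,0,-0.15],"rotation":[0,0,0]},
    {"gripper":0,"translation":[0,0,-0.15],"rotation":[0,0,0]}
  ]
}}

```text
time: 20.95
ee_pos: [0.6051, -0.0072, 0.0628]
tcp_rot: [3.141, -0.0, 1.388]
force: [-1.2, -0.7, 1.4]
finger_gap: 0.0561
grasp_force: 68.0
```

Emit:
{"method": "carry_out", "body": {
  "grip_force": 20,
  "moves": [
    {"gripper":0,"translation":[0,0,0],"rotation":[0,0,0]},
    {"gripper":0.4,"translation":[0,0,0],"rotation":[0,0,0]},
    {"gripper":0.6,"translation":[0,0,0],"rotation":[0,0,0]},
    {"gripper":0.85,"translation":[0,0,0],"rotation":[0,0,0]},
    {"gripper":0.85,"translation":[0,0,0],"rotation":[0,0,0]},
    {"gripper":0.85,"translation":[0,0,0],"rotation":[0,0,0]},
    {"gripper":0.85,"translation":[0,0,1],"rotation":[0,0,0]},
    {"gripper":0.85,"translation":[0,0,3],"rotation":[0,0,0]},
    {"gripper":0.85,"translation":[0,0,6],"rotation":[0,0,0]},
    {"gripper":0.85,"translation":[0,0,10],"rotation":[0,0,0]},
    {"gripper":0.85,"translation":[-4,0,13],"rotation":[0,0,0]},
    {"gripper":0.85,"translation":[-8,0,13],"rotation":[0,0,0]},
    {"gripper":0.85,"translation":[-12,0,13],"rotation":[0,0,0]},
    {"gripper":0.85,"translation":[-16,0,13],"rotation":[0,0,0]},
    {"gripper":0.85,"translation":[-20,0,13],"rotation":[0,0,0]},
    {"gripper":0.85,"translation":[-24,0,13],"rotation":[0,0,0]},
    {"gripper":0.85,"translation":[-28,0,13],"rotation":[0,0,0]},
    {"gripper":0.85,"translation":[-28,0,13],"rotation":[0,0,0]},
    {"gripper":0.85,"translation":[-28,0,13],"rotation":[0,0,0]}
  ]
}}

```text
time: 22.53
ee_pos: [0.3239, -0.0071, 0.193]
tcp_rot: [3.137, 0.0, 1.387]
force: [0.7, -0.0, 0.4]
finger_gap: 0.0791
grasp_force: 0.0
```

```bash
python3 - <<'E'
from h import *
g=[.6042,-.0071,np.pi/2-.189]
V=[]
for n in("top","side"):
    im=manip.read_camera(n); V.append(im[:,:,::-1])
    d=min(manip.regions_of("board_center",n),key=lambda d:np.hypot(*(d["position"]-proj(n,[.604,-.007,.076])[0])))
    p,q=fit({n:d["mask"].astype(float)},lambda p:BOARD(p,.064),g); print(n,d["position"],d["confidence"],p,q,instand([p[0],p[1],p[2]-np.pi/2]))
print(manip.state()["ee_pos"],manip.state()["time"])
cv2.imwrite("pics/end.png",np.hstack([cv2.resize(V[0][90:240,160:360],(400,300),interpolation=3),cv2.resize(V[1][130:280,140:340],(400,300),interpolation=3)]))
E
```

```text
top [265.0, 151.1] 0.73 [ 0.6062 -0.0065  1.3813] 0.962 (array([0.0019, 0.001 ]), np.float64(-0.0))
side [225.1, 196.2] 0.57 [ 0.6036 -0.009   1.371 ] 0.95 (array([-0.0002, -0.002 ]), np.float64(-0.011))
[ 0.3259391  -0.00737351  0.1922406 ] 22.7333
```

View pics/end.png

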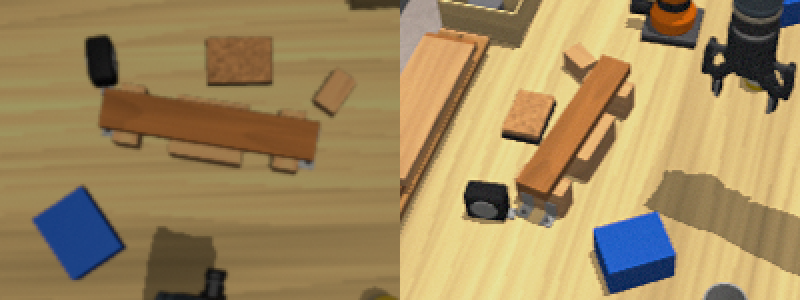

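The board lies flat across all three blocks, from (105,108) to (318,140) in the left half of the picture. Its centre is within about 2 mm of the middle, and the robot touches nothing.

```bash
python3 -c "
from station import manip
print(manip.sign_off())"
```

```text
the job is handed in; nothing more can be done
None
```

The job is handed in: in the last camera checks the loose block was about 3 mm off the midpoint and square within 0.01 rad, and the board lay across all three blocks within about 2 mm of centre; the sign-off gave no verdict.

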